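# Block up a bracket on the fixture plate for measuring

## Task

Block up the bracket on the fixture plate: first stand the wide block on the scribed cross next to the rectangular stop and the narrow block on the cross next to the round post, each with its long side across the plate; then stand the screw jack on the middle cross, between the two blocks. Last, lower the bracket gently (do not drop it) so that it lies level across both blocks, centred over the middle cross and in line with the plate, round boss upward at the end over the wide block. The small low block is not needed: leave it where it lies.

Things in the scene. Friction and masses are not known exactly. Their poses are not given: they have to be found in the camera images.
- plate: Dark steel fixture plate fixed to the bench, 110 (x) by 310 (y) by 25 mm thick; origin at the centre of its underside, z up, so its top is at z = 25 mm. White scribed lines on top (flat, look only): one long line along y through the middle, and three lines across it, making three crosses at y = -75, 0 and +75 mm (x = 0). It may be turned somewhat on the bench.
- stop: Rectangular steel stop fixed on the plate at one end of the long line, 60 (x) by 24 (y) by 50 mm tall; origin at the centre of its underside, on the plate's top. It stands at the plate's y = +135 or -135 mm (x = 0), so the cross next to it is 60 mm from its centre towards the plate's middle.
- post: Round steel post fixed on the plate at the other end of the long line, 28 mm diameter, 50 mm tall; origin at the centre of its underside, on the plate's top, 135 mm from the plate's middle at the end opposite the stop; the cross next to it is 60 mm from its centre.
- wide_block: Loose steel riser block, 54 (x) by 40 (y) by 40 mm tall, two dark holes in its top, 0.6 kg or so; origin at the centre of its underside, z up. Its long side is its x: on the plate, this lies along the plate's x. Stands upright on the bench at the start.
- narrow_block: Loose steel riser block, 54 (x) by 20 (y) by 40 mm tall, plain, 0.33 kg or so; origin at the centre of its underside, z up. Its long side is its x: on the plate, this lies along the plate's x. Stands upright on the bench at the start.
- jack: Small loose screw jack, a round dark body on a 34 mm diameter foot (6 mm high, tapering up to 11 mm), 27 mm diameter from 11 to 26 mm height, a bright round head 22 mm in diameter from 30 mm up to its top at 36 mm (4 mm lower than the riser blocks, so the bracket does not rest on it); 0.12 kg or so; origin at the centre of its foot's underside, z up. Stands upright at the start.
- bracket: Loose aluminium bracket: a flat bar 45 (x) by 190 (y) by 18 mm thick with a round boss, 40 mm in diameter and 22 mm high, on its top, centred at its y = +66 mm (boss top 40 mm over the underside). 0.48 kg or so; origin at the centre of the bar's underside, z up; centre of mass at about y = +6 mm. Lies flat on the bench, boss up, at the start.
- low_block: Small low steel block, 32 by 32 by 22 mm tall, loose, not part of the job; origin at the centre of its underside. It is to stay where it is.
Things that resemble listed ones, but are neither listed nor needed, are in the scene too. What is shaped like the narrow_block but purple or red is not meant.

How it is judged:
By the outcome, as a careful person would: the job done as asked, in the order asked, and still so for the second after the job is handed in, with the robot touching nothing.
It also fails if it takes over 115 s, if anything falls off the work surface, if the arm or the gripper's body presses on something with over 40 N, if the wrist force passes 120 N, or if a joint passes its speed limit or range.

## Robot

A 7-joint arm with a two-finger parallel gripper is mounted at the origin on the work surface. World frame = base frame: x ahead of the robot, y to its left, z up, the work surface at z = 0. Lengths are in m, angles in degrees, forces in N, time in s.
With the tool pointing down it reaches from about 0.425 to 0.875 m from the base axis. Payload 4.7 kg.
Tool frame: the origin (TCP) lies at the centre of the arm's flange, where the gripper is bolted on; the fingertips stand 182 mm ahead of it and the grasp point (between the pads) lies 164 mm ahead of it; z points along the fingers, y is the line along which they close (so a half turn about z gives the same grasp; the last joint's range is limited). The gripper opens to 87 mm and grips with 3 to 60 N. Pads are 19 mm wide; open, the fingers measure 117 mm over their backs; the gripper's body (75 mm by 190 mm) begins 51 mm behind the grasp point.
Start: joints at [-65.827, 18.392, -4.016, 83.108, 1.295, 78.541, -3.26], TCP at [0.258, 0.597, 0.405] pointing down, gripper open.
Joint ranges: [-163.93, 163.93], [-17.29, 119.83], [-79.2, 71.16], [3.27, 140.29], [-89.18, 269.18], [5.43, 117.66], [-154.24, 154.24]. Speed limits (degrees/s): [147.25, 147.25, 180, 180, 180, 180, 180].

## Interface

Orientations are given as [roll, pitch, yaw] about the fixed x, y, z axes, in that order (R = Rz(yaw) Ry(pitch) Rx(roll)).
In Python, from cell import env gives the robot as it stands. The module is installed in compiled form; this text tells all that it offers.
- The arm moves only by the tool step_arm, never from a script. Its argument "steps" is one flat list of numbers, 5 for each row, row after row: the opening, from 0 (shut) to 1 (fully open), then the shift along the tool's x, y, z in mm, then the turn about the tool's z in degrees. In form: [grip, dx, dy, dz, roll, grip, dx, dy, dz, roll, ...]. A call has 1 to 12 rows; each row shifts and turns the commanded pose from where the row before left it, along the tool's axes as they then stand; what a row does not reach is not made up. A row lasts 1/8 s, in which the tool goes at most 62.5 mm and 10.7 degrees, less where a joint would pass 70% of its speed; a pose out of reach is approached as far as the arm can. A call with a gripper value outside its range is refused whole. The fingers move at their own pace and stop on an object; "grip_force" is the grip in N (left out, the last holds). Time passes only in rows, so rows that do not move let the fingers close. It gives the time, the measured TCP pose, the force, the opening and the grip force at its end, in the units of the state.
- env.get_obs(): the state, without advancing time (a new reading comes with each control period).
- env.read_camera(name): name is "scene" or "side" or "wrist"; returns a dict with "image" (400x640x3 uint8, red, green, blue), "camera_matrix" (3x3 intrinsics, pixels), "R" (3x3) and "t" (3): a world point X has camera coordinates R X + t. Camera axes: x right, y down, z forward; pixel columns grow to the right and rows downward; lengths in m; the calibration is good to about 2 mm. A picture is of the moment at which its call begins. There is no depth.
- env.sign_off(): hands the job in; it is judged then, once.
The state is a dict: "time_s": time; "qpos": joint angles; "joint_velocities": joint speeds; "effort": joint torques, N m; "tool_pos": TCP position; "tool_rot": TCP orientation; "force": force on the tool from outside, world axes, zero at the start; "wrist_torque": the same for the moment, N m; "grip_width": finger opening in m; "grasp_force": force on a finger pad.
Only numpy, scipy, OpenCV 4.12 (cv2) and the standard library are available. Lean on these libraries where they do the work, as an engineer would, in place of code of your own. Each camera call takes 0.05 s, during which the arm holds its last target. There are 200 camera calls.

## Working session

There is one attempt and no reset: what is moved stays moved. The work goes in short steps, Python scripts to look and compute and a tool call to move; the robot and the scene stay as the last step left them, time stands still between calls to the robot, and variables do not carry over. Pictures are saved under pics/ and viewed, at most 14 in all, crops included, and the job is handed in when it is done.

Besides the shell and the picture viewer there is one more tool, called after ">>>" as name(argument=value, ...) on one line, values as JSON. step_arm: Moves the arm, as the interface text tells. Its arguments: {"type":"object","properties":{"steps":{"type":"array","items":{"type":"number"}},"grip_force":{"type":"number"}},"required":["steps"]}

```bash
mkdir -p pics; python3 - <<'E'
from cell import env
import cv2,numpy as np,pickle
o=env.get_obs();print({k:np.round(v,3) for k,v in o.items()})
d={}
for n in("scene","side","wrist"):
    c=env.read_camera(n);d[n]=c;cv2.imwrite(f"pics/{n}0.png",c["image"][:,:,::-1])
    print(n,c["camera_matrix"].tolist(),np.round(c["R"],3).tolist(),np.round(c["t"],3))
pickle.dump(d,open("c0.pkl","wb"))
E
```

```text
{'time_s': np.float64(0.0), 'qpos': array([-65.827,  18.44 ,  -4.015,  83.176,   1.297,  78.541,  -3.259]), 'joint_velocities': array([ 0.039,  0.   , -0.039,  0.018, -0.123,  0.035,  0.007]), 'effort': array([-0.0000e+00, -4.9129e+01, -4.0400e-01, -3.1253e+01, -6.4000e-02,
        4.4000e-02,  0.0000e+00]), 'tool_pos': array([0.258, 0.596, 0.404]), 'tool_rot': array([-1.79889e+02,  8.00000e-03,  1.56637e+02]), 'force': array([ 0.179, -0.23 , -0.17 ]), 'wrist_torque': array([ 0.009, -0.004, -0.026]), 'grasp_force': np.float64(0.0), 'grip_width': np.float64(0.087)}
scene [[509.8212679723036, 0.0, 318.10518876727093], [0.0, 509.8212679723036, 198.56953029151293], [0.0, 0.0, 1.0]] [[0.754, 0.657, 0.011], [0.531, -0.598, -0.601], [-0.388, 0.459, -0.799]] [-0.365 -0.227  1.422]
side [[405.2218682086558, 0.0, 318.10364472034746], [0.0, 405.2218682086558, 207.27398689037923], [0.0, 0.0, 1.0]] [[-0.757, -0.653, 0.019], [-0.378, 0.414, -0.828], [0.533, -0.634, -0.56]] [0.375 0.224 0.73 ]
wrist [[318.7194989329817, 0.0, 317.0028430710019], [0.0, 318.7194989329817, 203.47747509831774], [0.0, 0.0, 1.0]] [[0.397, 0.918, -0.001], [0.886, -0.383, 0.263], [0.241, -0.106, -0.965]] [-0.65  -0.032  0.392]
```

View pics/scene0.png

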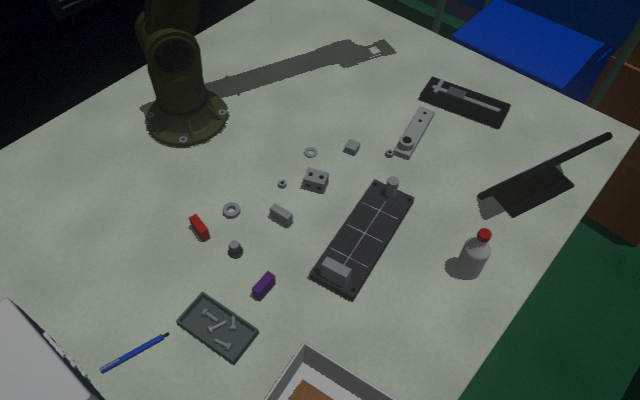

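View pics/side0.png

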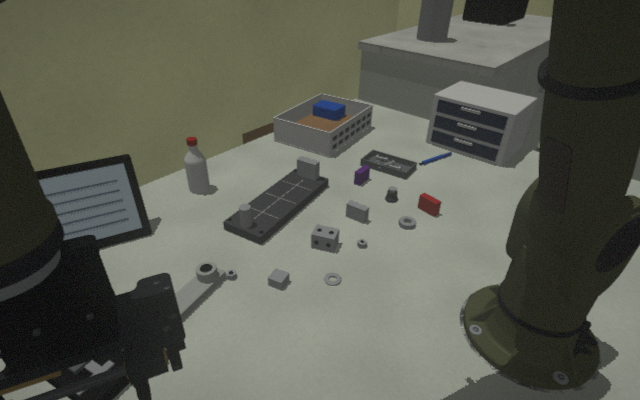

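Scene view: candidates are the grey narrow block (281,214), with red (200,228) and purple (263,285) lookalikes that aren't wanted. Also the wide block (315,180), low block (351,147), jack (235,248), bracket (414,133) with its boss at (405,143), stop (337,268) and post (392,186). I choose the grey narrow block. Next is a close crop to check.

```bash
python3 - <<'E'
import cv2
a=cv2.imread("pics/scene0.png")[95:305,180:440];cv2.imwrite("pics/crop1.png",cv2.convertScaleAbs(cv2.resize(a,None,fx=2.85,fy=2.85,interpolation=cv2.INTER_CUBIC),alpha=1.4))
E
```

```text
(no output)
```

View pics/crop1.png

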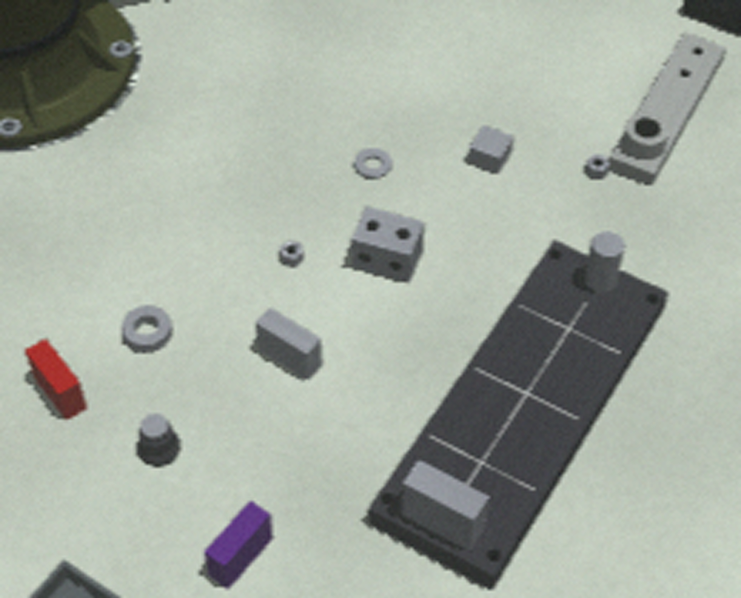

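View pics/wrist0.png

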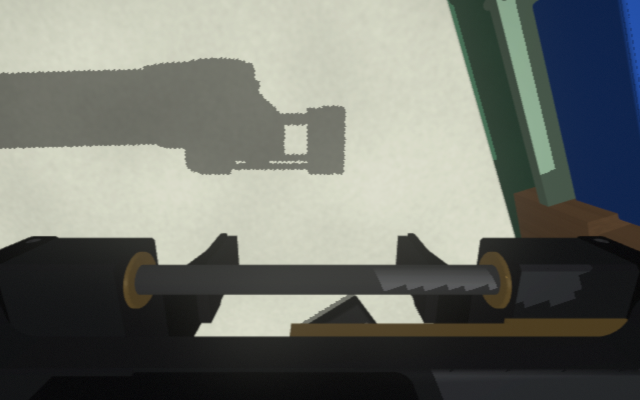

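The crop confirms the grey narrow block, the wide block with two holes in its top, the jack, and the bracket with its boss towards the plate. The wrist view shows only table and shadow. Next I work out coarse positions.

```bash
cat > h.py <<'E'
import numpy as np,cv2,pickle
def ray(c,px,z):
    "pixel(s) -> world xy at height z"
    px=np.atleast_2d(px).astype(float)
    K,R,t=[np.array(c[k]) for k in("camera_matrix","R","t")]
    d=(np.linalg.inv(K)@np.c_[px,np.ones(len(px))].T).T@R
    o=-R.T@t
    return o[:2]+d[:,:2]*((z-o[2])/d[:,2])[:,None]
def proj(c,X):
    K,R,t=[np.array(c[k]) for k in("camera_matrix","R","t")]
    p=(K@(R@np.atleast_2d(X).T+t[:,None])).T
    return p[:,:2]/p[:,2:]
E
python3 - <<'E'
from h import *
d=pickle.load(open("c0.pkl","rb"));c=d["scene"]
f=lambda p,z:(ray(c,(np.array(p)+.5)/2.85-.5+[180,95],z)*1000).round(1)
print("cross",f([[572,330],[528,393],[480,464]],.025).tolist())
for n,p,z in[("wide",[[368,207],[425,221],[412,252],[354,240]],.04),("nar",[[270,309],[322,346],[306,357],[256,319]],.04),("jack",[[155,426]],.036),("brk",[[687,34],[724,46],[655,172],[612,158]],.018),("low",[[485,127],[513,135],[502,159],[471,151]],.022),("stoptop",[[420,462],[489,494],[477,514],[405,480]],.075),("post",[[607,245]],.075),("red",[[38,345]],.04),("purple",[[255,505]],.04)]:
    q=f(p,z);print(n,q.mean(0),q.tolist())
w=d["wrist"];print("cam",-w["R"].T@w["t"])
E
```

```text
cross [[605.1, 85.3], [616.1, 11.8], [628.7, -64.8]]
wide [429.1    56.375] [[398.0, 63.2], [445.4, 84.1], [459.3, 50.6], [413.7, 27.6]]
nar [438.75  -80.025] [[411.0, -72.7], [468.4, -71.6], [466.1, -88.1], [409.5, -87.7]]
jack [ 420.7 -211.8] [[420.7, -211.8]]
brk [511.525 367.   ] [[471.6, 453.1], [508.3, 463.2], [552.8, 281.9], [513.4, 269.8]]
low [422.025 208.575] [[404.1, 219.4], [429.8, 228.8], [440.8, 198.6], [413.4, 187.5]]
stoptop [ 639.525 -120.4  ] [[610.7, -117.5], [665.7, -104.7], [669.4, -123.1], [612.3, -136.3]]
post [592.4 141.2] [[592.4, 141.2]]
red [ 296.2 -222.9] [[296.2, -222.9]]
purple [ 529.5 -211.4] [[529.5, -211.4]]
cam [0.19208253 0.62544995 0.38524383]
```

>>> step_arm(steps=[1, 0, 0, 0, 9.6, 1, 0, 0, 0, 9.6, 1, 0, 0, 0, 9.6, 1, 0, 0, 0, 9.6, 1, 0, 0, 0, 9.6, 1, 0, 0, 0, 9.6, 1, -48, 30, 0, 0, 1, -48, 30, 0, 0, 1, -48, 30, 0, 0, 1, -48, 30, 0, 0, 1, -48, 30, 0, 0, 1, -48, 30, 0, 0])

```text
time_s: 1.65
tool_pos: [0.4817, 0.339, 0.4046]
tool_rot: [-180.0, -0.0, 99.0]
force: [0.2, 0.6, -0.5]
grip_width: 0.0868
grasp_force: 0.0
```

>>> step_arm(steps=[1, -44, 28, 0, 0, 1, 0, 0, 0, 0, 1, 0, 0, 0, 0])

```text
time_s: 2.02
tool_pos: [0.515, 0.3019, 0.4044]
tool_rot: [-179.9, -0.0, 99.0]
force: [-0.3, 0.2, 0.3]
grip_width: 0.0872
grasp_force: 0.0
```

```bash
cat >> h.py <<'E'
def shot(tag,cam="wrist"):
    from cell import env
    c=env.read_camera(cam);o=env.get_obs();pickle.dump((c,o),open(tag+".pkl","wb"));cv2.imwrite(f"pics/{tag}.png",c["image"][:,:,::-1])
    print(o["time_s"],(o["tool_pos"]*1000).round(1),o["tool_rot"].round(2),o["force"].round(1),round(float(o["grip_width"])*1000,1));return c
E
python3 -c "
from h import *
shot('w1')"
```

```text
2.075 [514.5 302.7 404.4] [-1.7995e+02 -4.0000e-02  9.9150e+01] [-0.8  0.5  0.6] 87.3
```

View pics/w1.png

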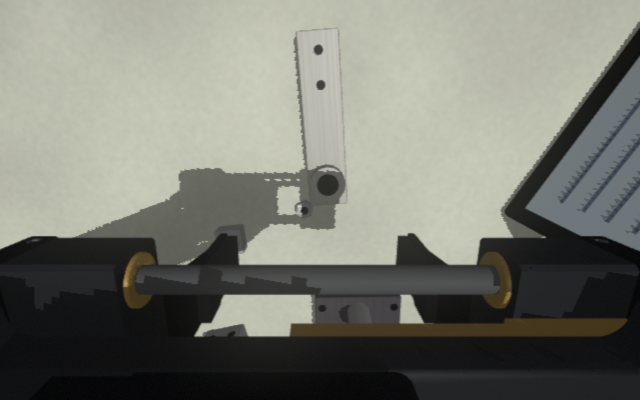

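Bracket seen from above: corners (296,29), (339,28), (347,204), (308,205), boss at (327,184), loose nut at (302,208). Next I go over the plate.

>>> step_arm(steps=[1, -60, -8, 0, 0, 1, -60, -8, 0, 0, 1, -60, -8, 0, 0, 1, -60, -8, 0, 0, 1, -60, -8, 0, 0, 1, -60, -8, 0, 0, 1, 0, 0, 0, 0, 1, 0, 0, 0, 0])

```text
time_s: 3.08
tool_pos: [0.5246, -0.0596, 0.4047]
tool_rot: [180.0, -0.1, 99.2]
force: [0.2, 0.1, 0.0]
grip_width: 0.087
grasp_force: 0.0
```

```bash
python3 -c "
from h import *
shot('w2')"
```

```text
3.125 [524.7 -58.9 404.6] [-1.800e+02 -6.000e-02  9.927e+01] [ 0.9 -0.3 -0.1] 87.0
```

View pics/w2.png

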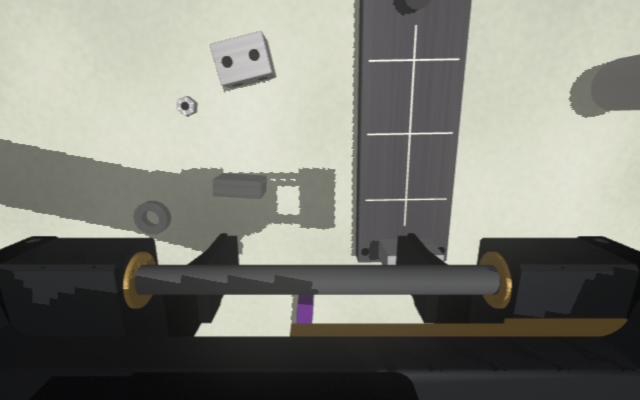

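Crosses at (415,60), (410,133), (406,199). Wide block top near (240,58) and narrow block top near (240,183), the latter in the arm's shadow. I measure and make zoomed crops.

```bash
python3 - <<'E'
from h import *
c,o=pickle.load(open("w2.pkl","rb"));im=cv2.cvtColor(c["image"],cv2.COLOR_RGB2GRAY)
# scribed lines: bright over local plate
m=np.zeros_like(im);m[22:232,365:462]=(im[22:232,365:462]>150)
v,u=np.nonzero(m)
L=[]
for r in(60,133,199):
    us=np.r_[375:403,420:440];sub=im[r-5:r+6,us].astype(float);w=np.clip(sub-110,0,None)
    vc=(w*np.arange(r-5,r+6)[:,None]).sum(0)/w.sum(0)
    L.append(np.polyfit(us,vc,1))
vs=np.r_[30:52,68:125,142:190,206:222];uc=[]
for r in vs:
    w=np.clip(im[r,400:424].astype(float)-110,0,None);uc.append((w*np.arange(400,424)).sum()/w.sum())
a=np.polyfit(vs,uc,1);print("res",np.std(np.polyval(a,vs)-uc))
P=[]
for b in L:
    v_=(b[0]*a[1]+b[1])/(1-b[0]*a[0]);P.append([a[0]*v_+a[1],v_])
X=ray(c,P,.025)*1000;print(np.round(P,1).tolist(),X.round(1).tolist(),np.linalg.norm(np.diff(X,axis=0),axis=1))
d=X[0]-X[2];print("line yaw",np.degrees(np.arctan2(d[1],d[0])))
A=im[20:100,195:285];B=cv2.convertScaleAbs(im[150:230,195:285],alpha=1.8)
cv2.imwrite("pics/crop2.png",cv2.resize(np.hstack([A,B]),None,fx=4.4,fy=4.4,interpolation=cv2.INTER_CUBIC))
E
```

```text
res 0.052030294910533285
[[413.7, 59.5], [409.4, 133.2], [405.6, 199.1]] [[604.1, 85.3], [617.4, 11.1], [630.6, -63.1]] [75.40488387 75.40493415]
line yaw 100.11611012639828
```

View pics/crop2.png

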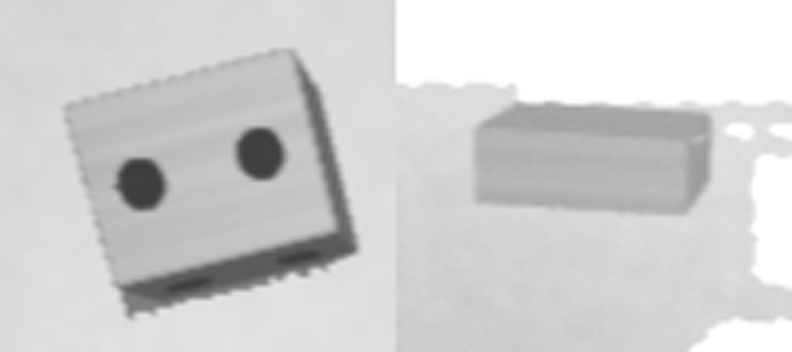

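Wide top corners in the crop are (66,105), (291,50), (337,233), (118,285). The narrow block's top is the light face (475,128), (690,138), (686,213), (476,202).

```bash
cat >> h.py <<'E'
def rect(q,lx,ly,ax="x"):
    "fit lx x ly rectangle to 4 corners; returns centre, size, angle of the lx side"
    (cx,cy),(a,b),an=cv2.minAreaRect(q.astype(np.float32))
    e=[q[1]-q[0],q[2]-q[3]] if lx>ly else 0
    v=(q[1]-q[0])+(q[2]-q[3])+0
    return q.mean(0).round(1),[np.linalg.norm(q[1]-q[0]).round(1),np.linalg.norm(q[2]-q[3]).round(1),np.linalg.norm(q[2]-q[1]).round(1),np.linalg.norm(q[3]-q[0]).round(1)],np.degrees(np.arctan2(v[1],v[0])).round(1)
E
python3 - <<'E'
from h import *
c,o=pickle.load(open("w2.pkl","rb"))
f=lambda p,off:(np.array(p)+.5)/4.4-.5+off
print("wide",rect(ray(c,f([[66,105],[291,50],[337,233],[118,285]],[195,20]),.04)*1000,54,40))
print("narrow",rect(ray(c,f([[475-396,128],[690-396,138],[686-396,213],[476-396,202]],[195,150]),.04)*1000,54,20))
c,o=pickle.load(open("w1.pkl","rb"))
print("brk",rect(ray(c,[[339,28],[347,204],[308,205],[296,29]],.018)*1000,190,45))
E
```

```text
wide (array([429. ,  55.9]), [np.float64(52.4), np.float64(52.5), np.float64(39.1), np.float64(39.1)], np.float64(21.5))
narrow (array([437.7, -77.8]), [np.float64(53.8), np.float64(53.3), np.float64(19.5), np.float64(19.1)], np.float64(6.2))
brk (array([511.1, 368.2]), [np.float64(190.3), np.float64(190.5), np.float64(46.7), np.float64(44.8)], np.float64(-77.4))
```

>>> step_arm(steps=[1, 43, -25.4, 0, 0, 1, 43, -25.4, 0, 0, 1, 43, -25.4, 0, 0, 1, 0, 0, 50, -6.2, 1, 0, 0, 50, -6.1, 1, 0, 0, 50, 0, 1, 0, 0, 20, 0, 1, 0, 0, 0, 0, 1, 0, 0, 0, 0])

```text
time_s: 4.25
tool_pos: [0.4294, 0.0551, 0.2358]
tool_rot: [179.9, 0.0, 111.5]
force: [-0.3, -0.3, 0.5]
grip_width: 0.0869
grasp_force: 0.0
```

>>> step_arm(steps=[1, 0, 0, 30, 0, 1, 0, 0, 17, 0, 1, 0, 0, 0, 0, 0, 0, 0, 0, 0, 0, 0, 0, 0, 0, 0, 0, 0, 0, 0, 0, 0, 0, 0, 0, 0, 0, 0, 0, 0, 0, 0, 0, 0, 0], grip_force=40)

```text
time_s: 5.38
tool_pos: [0.4291, 0.0539, 0.188]
tool_rot: [180.0, -0.0, 111.3]
force: [-0.7, 0.1, 4.5]
grip_width: 0.0538
grasp_force: 39.9
```

>>> step_arm(steps=[0, 0, 0, -20, 0, 0, 0, 0, -45, 5.7, 0, 0, 0, -45, 5.7, 0, -30.2, 35.6, 0, 0, 0, -30.2, 35.6, 0, 0, 0, -30.2, 35.6, 0, 0, 0, -30.2, 35.6, 0, 0, 0, -30.2, 35.6, 0, 0, 0, 0, 0, 0, 0, 0, 0, 0, 0, 0])

```text
time_s: 6.62
tool_pos: [0.6293, -0.0639, 0.2953]
tool_rot: [-179.7, -0.1, 99.9]
force: [-0.6, 0.7, -7.4]
grip_width: 0.0539
grasp_force: 39.9
```

```bash
python3 -c "
from h import *
a=shot('s3','scene')['image'];b=shot('d3','side')['image'];w=shot('w3')['image']
T=np.hstack([a[100:320,260:500],b[120:300,200:400].repeat(1,0)[:220] if 0 else cv2.copyMakeBorder(b[120:300,200:400],0,40,0,0,cv2.BORDER_CONSTANT)])
cv2.imwrite('pics/crop3.png',cv2.resize(T,None,fx=1.8,fy=1.8,interpolation=cv2.INTER_CUBIC)[:,:,::-1])"
```

```text
6.675 [629.2 -63.4 295.9] [-1.7978e+02 -8.0000e-02  9.9960e+01] [ 0.5  0.6 -6.8] 53.9
6.725 [629.3 -63.2 296.5] [-1.7986e+02 -9.0000e-02  9.9990e+01] [-0.3  0.1 -6.7] 53.5
6.775 [629.5 -63.1 297.1] [-1.7992e+02 -8.0000e-02  1.0000e+02] [ 0.2 -0.3 -6.7] 53.9
```

View pics/crop3.png

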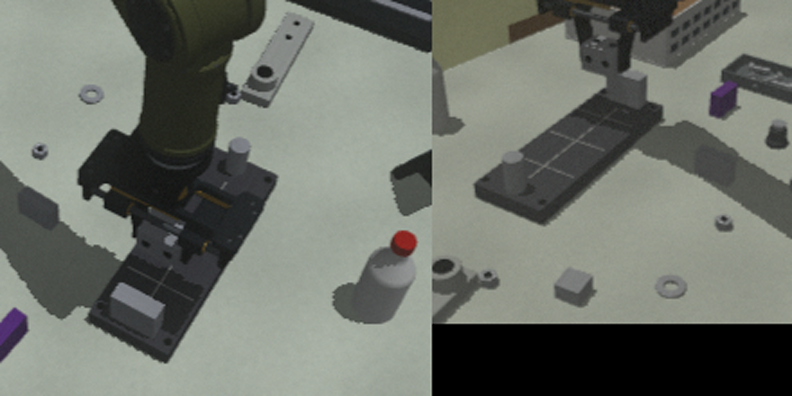

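Block is held square over the stop-side cross; I lower it.

>>> step_arm(steps=[0, 0, 1, 40, 0, 0, 0, 0, 30, 0, 0, 0, 0, 10, 0, 0, 0, 0, 2, 0, 0, 0, 0, 1.5, 0, 0, 0, 0, 1.5, 0, 0, 0, 0, 0, 0, 0, 0, 0, 0, 0])

```text
time_s: 7.78
tool_pos: [0.6315, -0.0641, 0.2132]
tool_rot: [180.0, -0.0, 99.9]
force: [0.0, 0.6, -6.2]
grip_width: 0.0535
grasp_force: 39.9
```

>>> step_arm(steps=[0, 0, 0, 0.8, 0, 0, 0, 0, 0, 0])

```text
time_s: 8.02
tool_pos: [0.6315, -0.0641, 0.2131]
tool_rot: [180.0, -0.0, 99.9]
force: [-3.6, 0.3, 3.1]
grip_width: 0.0538
grasp_force: 39.9
```

>>> step_arm(steps=[0, 0, 0, 0.8, 0, 0, 0, 0, 0, 0])

```text
time_s: 8.28
tool_pos: [0.6315, -0.0642, 0.2131]
tool_rot: [180.0, -0.0, 99.9]
force: [-6.8, 0.8, 8.6]
grip_width: 0.0536
grasp_force: 39.9
```

>>> step_arm(steps=[0.85, 0, 0, -1, 0, 0.85, 0, 0, 0, 0, 0.85, 0, 0, 0, 0, 1, 0, 0, -20, 0, 1, 0, 0, -45, 0, 1, 0, 0, -50, 0, 1, -14.7, -49, 0, 0, 1, -14.7, -49, 0, 0, 1, 0, 0, 0, 0, 1, 0, 0, 0, 0])

```text
time_s: 9.52
tool_pos: [0.5405, -0.1097, 0.3285]
tool_rot: [179.8, -0.0, 99.9]
force: [0.9, 0.4, -0.5]
grip_width: 0.0866
grasp_force: 0.0
```

```bash
python3 -c "
from h import *
im=shot('w4')['image'];cv2.imwrite('pics/crop4.png',cv2.resize(cv2.convertScaleAbs(im[60:260,150:500],alpha=1.3),None,fx=2.2,fy=2.2,interpolation=cv2.INTER_CUBIC)[:,:,::-1])"
```

```text
9.575 [ 540.9 -109.2  328.2] [179.86   0.   100.  ] [0.2 0.1 0.1] 87.0
```

View pics/crop4.png

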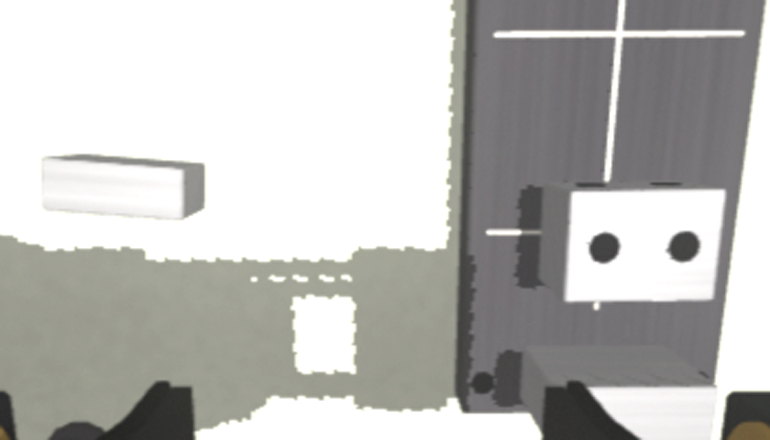

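Wide block stands on its cross with top corners (570,186), (725,189), (713,300), (566,300) in the crop. Narrow top is (43,157), (186,168), (182,218), (43,208), and the middle cross is at (619,34).

```bash
python3 - <<'E'
from h import *
c,o=pickle.load(open("w4.pkl","rb"))
f=lambda p:(np.array(p)+.5)/2.2-.5+[150,60]
print("wide",rect(ray(c,f([[570,186],[725,189],[713,300],[566,300]]),.065)*1000,54,40))
print("narrow",rect(ray(c,f([[43,157],[186,168],[182,218],[43,208]]),.04)*1000,54,20))
print("mid",ray(c,f([619,34]),.025)*1000)
E
```

```text
wide (array([631.9, -61.6]), [np.float64(53.7), np.float64(53.0), np.float64(39.5), np.float64(40.5)], np.float64(9.3))
narrow (array([438. , -77.4]), [np.float64(53.5), np.float64(53.0), np.float64(19.0), np.float64(19.2)], np.float64(5.6))
mid [[617.50935856  11.26415854]]
```

>>> step_arm(steps=[1, 24.5, -48, 0, 0, 1, 24.5, -48, 0, 4.1, 1, 0, 0, 45, 0, 1, 0, 0, 45, 0, 1, 0, 0, 35, 0, 1, 0, 0, 15, 0, 1, 0, 0, 0, 0, 1, 0, 0, 0, 0])

```text
time_s: 10.58
tool_pos: [0.438, -0.0782, 0.1883]
tool_rot: [179.9, 0.0, 95.8]
force: [0.2, -0.3, 0.1]
grip_width: 0.0867
grasp_force: 0.0
```

>>> step_arm(steps=[0, 0, 0, 0, 0, 0, 0, 0, 0, 0, 0, 0, 0, 0, 0, 0, 0, 0, 0, 0, 0, 0, 0, 0, 0, 0, 0, 0, 0, 0], grip_force=40)

```text
time_s: 11.32
tool_pos: [0.437, -0.0781, 0.1873]
tool_rot: [180.0, -0.0, 95.8]
force: [-0.6, -0.0, 1.8]
grip_width: 0.0532
grasp_force: 40.0
```

>>> step_arm(steps=[0, 0, 0, -20, 0, 0, 0, 0, -45, -4.2, 0, 0, 0, -45, 0, 0, 26.4, 38.5, 0, 0, 0, 26.4, 38.5, 0, 0, 0, 26.4, 38.5, 0, 0, 0, 26.4, 38.5, 0, 0, 0, 26.4, 38.5, 0, 0, 0, 0, 0, 0, 0, 0, 0, 0, 0, 0])

```text
time_s: 12.58
tool_pos: [0.6029, 0.0849, 0.2959]
tool_rot: [-179.8, 0.1, 100.0]
force: [0.3, -1.0, -3.1]
grip_width: 0.0536
grasp_force: 40.0
```

>>> step_arm(steps=[0, 0, 0.5, 40, 0, 0, 0, 0, 30, 0, 0, 0, 0, 9, 0, 0, 0, 0, 2, 0, 0, 0, 0, 1.5, 0, 0, 0, 0, 1, 0, 0, 0, 0, 0, 0, 0, 0, 0, 0, 0])

```text
time_s: 13.58
tool_pos: [0.6041, 0.0855, 0.214]
tool_rot: [180.0, -0.0, 100.0]
force: [0.0, -0.0, -3.0]
grip_width: 0.0538
grasp_force: 40.0
```

>>> step_arm(steps=[0, 0, 0, 0.8, 0, 0, 0, 0, 0, 0])

```text
time_s: 13.82
tool_pos: [0.6039, 0.0855, 0.2128]
tool_rot: [-180.0, -0.0, 100.0]
force: [0.8, -0.7, -3.2]
grip_width: 0.0539
grasp_force: 40.0
```

>>> step_arm(steps=[0, 0, 0, 0.6, 0, 0, 0, 0, 0, 0])

```text
time_s: 14.08
tool_pos: [0.604, 0.0854, 0.2124]
tool_rot: [180.0, -0.0, 100.0]
force: [-0.0, 0.0, -2.1]
grip_width: 0.0537
grasp_force: 40.0
```

>>> step_arm(steps=[0, 0, 0, 0.4, 0, 0, 0, 0, 0, 0])

```text
time_s: 14.32
tool_pos: [0.604, 0.0854, 0.2124]
tool_rot: [180.0, -0.0, 100.0]
force: [-2.2, -0.2, 2.5]
grip_width: 0.0537
grasp_force: 40.0
```

>>> step_arm(steps=[0.85, 0, 0, -0.5, 0, 0.85, 0, 0, 0, 0, 0.85, 0, 0, 0, 0, 1, 0, 0, -20, 0, 1, 0, 0, -45, 0, 1, 0, 0, -50, 0, 1, -50, -30, 0, 0, 1, 0, 0, 0, 0, 1, 0, 0, 0, 0])

```text
time_s: 15.45
tool_pos: [0.5831, 0.0309, 0.3285]
tool_rot: [179.9, -0.1, 100.0]
force: [-0.4, -0.3, 0.1]
grip_width: 0.0871
grasp_force: 0.0
```

```bash
python3 -c "
from h import *
shot('w5')"
```

```text
15.5 [583.2  31.8 328. ] [ 1.7994e+02 -5.0000e-02  1.0008e+02] [ 0.4 -0.4 -0.8] 87.2
```

>>> step_arm(steps=[1, -50, -33, 0, 0, 1, -50, -33, 0, 0, 1, -50, -33, 0, 0, 1, -50, -33, 0, 0, 1, -50, -33, 0, 0, 1, 0, 0, 0, 0, 1, 0, 0, 0, 0])

```text
time_s: 16.38
tool_pos: [0.4651, -0.2428, 0.3273]
tool_rot: [180.0, -0.0, 100.1]
force: [0.3, 1.0, 0.0]
grip_width: 0.0872
grasp_force: 0.0
```

```bash
python3 -c "
from h import *
shot('w6')
a=cv2.imread('pics/w5.png')[20:240,240:470];b=cv2.imread('pics/w6.png')[20:240,200:440]
cv2.imwrite('pics/crop5.png',cv2.resize(np.hstack([a,b]),None,fx=1.7,fy=1.7,interpolation=cv2.INTER_CUBIC))"
```

```text
16.425 [ 465.4 -242.1  327.2] [ 1.800e+02 -4.000e-02  1.002e+02] [ 0.4  0.  -0.5] 86.9
```

View pics/crop5.png

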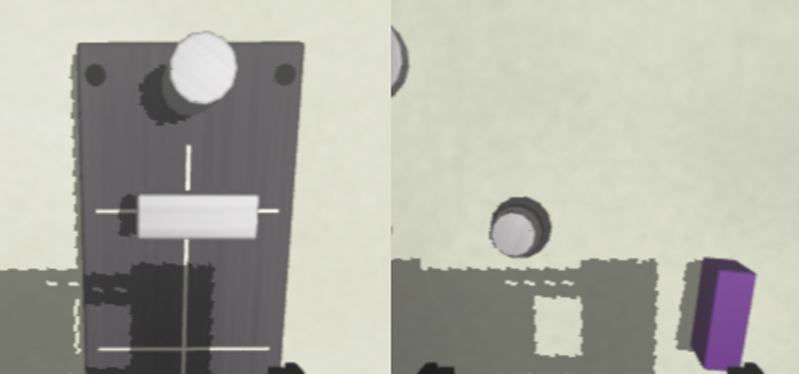

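Left view: narrow block is centred on its cross, with top corners (138,195), (257,194), (258,238), (137,239). Right view: jack head centre at (514,234), purple block untouched.

```bash
python3 - <<'E'
from h import *
f=lambda p,o:(np.array(p)+.5)/1.7-.5+o
c,o=pickle.load(open("w5.pkl","rb"))
print("narrow",rect(ray(c,f([[138,195],[257,194],[258,238],[137,239]],[240,20]),.065)*1000,54,20))
print("cross",ray(c,f([[187.3,211],[184,349]],[240,20]),.025)*1000)
c,o=pickle.load(open("w6.pkl","rb"))
print("jack",ray(c,f([514-391,234],[200,20]),.036)*1000)
E
```

```text
narrow (array([604.5,  85.4]), [np.float64(52.7), np.float64(54.7), np.float64(19.5), np.float64(19.5)], np.float64(10.4))
cross [[604.11909795  84.69137055]
 [617.38823192  10.28070158]]
jack [[ 420.97849848 -211.16324937]]
```

>>> step_arm(steps=[1, 38.3, -38.2, 0, 0, 1, 0, 0, 45, 0, 1, 0, 0, 45, 0, 1, 0, 0, 30, 0, 1, 0, 0, 13, 0, 1, 0, 0, 0, 0, 1, 0, 0, 0, 0, 0, 0, 0, 0, 0, 0, 0, 0, 0, 0, 0, 0, 0, 0, 0, 0, 0, 0, 0, 0, 0, 0, 0, 0, 0], grip_force=20)

```text
time_s: 17.92
tool_pos: [0.4199, -0.2129, 0.1944]
tool_rot: [180.0, -0.0, 100.0]
force: [0.1, 0.2, -1.3]
grip_width: 0.045
grasp_force: 0.0
```

>>> step_arm(steps=[0, 0, 0, 0, 0, 0, 0, 0, 0, 0, 0, 0, 0, 0, 0])

```text
time_s: 18.3
tool_pos: [0.4199, -0.2129, 0.1943]
tool_rot: [180.0, 0.0, 100.0]
force: [0.4, 0.3, 0.0]
grip_width: 0.0259
grasp_force: 20.0
```

>>> step_arm(steps=[0, 0, 0, -20, 0, 0, 0, 0, -45, 0, 0, 0, 0, -45, 0, 0, 30.7, 39, 0, 0, 0, 30.7, 39, 0, 0, 0, 30.7, 39, 0, 0, 0, 30.7, 39, 0, 0, 0, 30.7, 39, 0, 0, 0, 30.7, 39, 0, 0, 0, 0, 0, 0, 0, 0, 0, 0, 0, 0])

```text
time_s: 19.68
tool_pos: [0.6178, 0.0088, 0.3037]
tool_rot: [-179.9, 0.1, 100.0]
force: [0.4, -0.9, -0.7]
grip_width: 0.0256
grasp_force: 20.0
```

>>> step_arm(steps=[0, 0.5, 0, 40, 0, 0, 0, 0, 30, 0, 0, 0, 0, 11, 0, 0, 0, 0, 1.5, 0, 0, 0, 0, 1, 0, 0, 0, 0, 0.5, 0, 0, 0, 0, 0, 0])

```text
time_s: 20.55
tool_pos: [0.6184, 0.0098, 0.2211]
tool_rot: [179.9, -0.0, 100.0]
force: [0.0, 0.1, -1.1]
grip_width: 0.0256
grasp_force: 20.0
```

>>> step_arm(steps=[0, 0, 0, 0.5, 0, 0, 0, 0, 0, 0])

```text
time_s: 20.8
tool_pos: [0.6181, 0.0099, 0.2199]
tool_rot: [180.0, -0.0, 100.0]
force: [0.2, -0.3, -0.7]
grip_width: 0.0257
grasp_force: 20.0
```

>>> step_arm(steps=[0, 0, 0, 0.5, 0, 0, 0, 0, 0, 0])

```text
time_s: 21.05
tool_pos: [0.6182, 0.0098, 0.2194]
tool_rot: [180.0, -0.0, 100.0]
force: [-1.3, 0.1, -0.8]
grip_width: 0.0259
grasp_force: 20.0
```

>>> step_arm(steps=[0, 0, 0, 0.5, 0, 0, 0, 0, 0, 0])

```text
time_s: 21.3
tool_pos: [0.6182, 0.0097, 0.2193]
tool_rot: [180.0, -0.0, 100.0]
force: [-2.1, 0.7, 4.3]
grip_width: 0.0257
grasp_force: 20.0
```

>>> step_arm(steps=[0.5, 0, 0, -0.8, 0, 0.5, 0, 0, 0, 0, 0.5, 0, 0, 0, 0, 0.5, 0, 0, -20, 0, 1, 0, 0, -45, 0, 1, 0, 0, -50, 0, 1, -50, -20, 0, 0, 1, 0, 0, 0, 0, 1, 0, 0, 0, 0])

```text
time_s: 22.42
tool_pos: [0.6071, -0.0431, 0.3357]
tool_rot: [179.9, -0.0, 100.0]
force: [0.7, 0.6, -0.0]
grip_width: 0.0837
grasp_force: 0.0
```

```bash
python3 -c "
from h import *
a=shot('w7')['image'];cv2.imwrite('pics/crop6.png',cv2.resize(a[0:260,260:480],None,fx=2.3,fy=2.3,interpolation=cv2.INTER_CUBIC)[:,:,::-1])"
```

```text
22.475 [607.3 -42.2 335.2] [ 1.7995e+02 -5.0000e-02  1.0007e+02] [-0.4  0.  -0.8] 85.1
```

View pics/crop6.png

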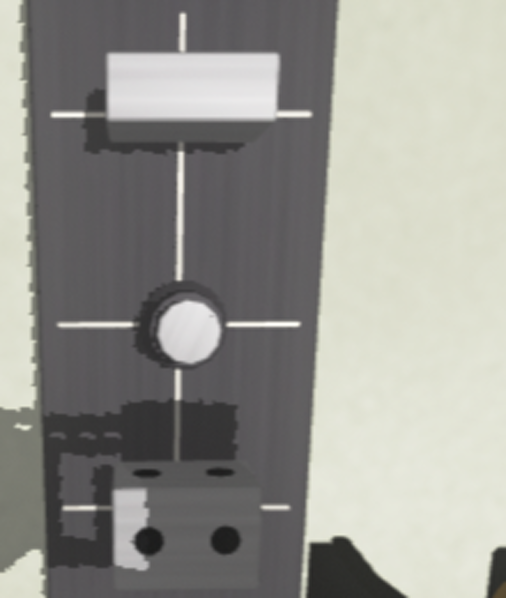

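```bash
python3 - <<'E'
from h import *
c,o=pickle.load(open("w7.pkl","rb"))
f=lambda p:(np.array(p)+.5)/2.3-.5+[260,0]
print("jack",ray(c,f([189.5,332]),.061)*1000,"cross",ray(c,f([179.5,324]),.025)*1000)
print("wide",rect(ray(c,f([[113,489],[260,488],[259,589],[116,590]]),.065)*1000,54,40))
E
```

```text
jack [[618.57913905  11.15375831]] cross [[617.43927933  11.14032883]]
wide (array([631.8, -62.5]), [np.float64(52.8), np.float64(53.4), np.float64(39.4), np.float64(39.4)], np.float64(10.3))
```

>>> step_arm(steps=[1, 59.3, -3.3, 0, 0, 1, 59.3, -3.3, 0, 0, 1, 59.3, -3.3, 0, 0, 1, 59.3, -3.3, 0, 0, 1, 59.3, -3.3, 0, 0, 1, 59.3, -3.3, 0, 0, 1, 59.3, -3.3, 0, -2.5, 1, 0, 0, 50, 0, 1, 0, 0, 40, 0, 1, 0, 0, 0, 0, 1, 0, 0, 0, 0])

```text
time_s: 23.85
tool_pos: [0.5124, 0.3626, 0.2462]
tool_rot: [179.9, -0.1, 102.6]
force: [1.3, -0.1, 0.5]
grip_width: 0.0871
grasp_force: 0.0
```

Crop showed narrow block, jack (189,331) and wide block all on their crosses, within about 1 mm. Next the bracket.

>>> step_arm(steps=[1, 0, 0, 35, 0, 1, 0, 0, 20, 0, 1, 0, 0, 6, 0, 1, 0, 0, 0, 0, 0, 0, 0, 0, 0, 0, 0, 0, 0, 0, 0, 0, 0, 0, 0, 0, 0, 0, 0, 0, 0, 0, 0, 0, 0, 0, 0, 0, 0, 0, 0, 0, 0, 0, 0], grip_force=50)

```text
time_s: 25.22
tool_pos: [0.5122, 0.3618, 0.1837]
tool_rot: [180.0, -0.0, 102.5]
force: [-0.5, 0.2, -0.0]
grip_width: 0.0446
grasp_force: 49.9
```

>>> step_arm(steps=[0, 0, 0, -15, 0, 0, 0, 0, -35, 0, 0, 0, 0, -40, 2.5, 0, 0, 0, -30, 0, 0, -52.9, 6, 0, 0, 0, -52.9, 6, 0, 0, 0, -52.9, 6, 0, 0, 0, -52.9, 6, 0, 0, 0, -52.9, 6, 0, 0, 0, -52.9, 6, 0, 0, 0, -40, 4.5, 0, 0, 0, -13, 1.5, 0, 0])

```text
time_s: 26.72
tool_pos: [0.6177, 0.0, 0.3038]
tool_rot: [-179.9, 0.1, 99.7]
force: [0.5, 0.0, -5.7]
grip_width: 0.0447
grasp_force: 49.9
```

>>> step_arm(steps=[0, 0, 0, 0, 0, 0, 0, 0, 0, 0])

```text
time_s: 26.98
tool_pos: [0.6177, 0.0066, 0.3034]
tool_rot: [-180.0, -0.1, 100.2]
force: [-0.3, 0.5, -5.9]
grip_width: 0.0446
grasp_force: 49.9
```

```bash
python3 -c "
from h import *
a=shot('d8','side')['image'][100:260,200:400];b=shot('s8','scene')['image'][120:310,280:450]
o=pickle.load(open('s8.pkl','rb'))[1];print(o['wrist_torque'].round(2))
a=cv2.copyMakeBorder(a,0,30,0,0,cv2.BORDER_CONSTANT)
cv2.imwrite('pics/crop8.png',cv2.resize(np.hstack([a,b]),None,fx=2.1,fy=2.1,interpolation=cv2.INTER_CUBIC)[:,:,::-1])"
```

```text
27.025 [617.7   6.8 303.4] [-1.7997e+02 -9.0000e-02  1.0022e+02] [-0.6  0.9 -4. ] 44.8
27.075 [617.7   6.6 303.5] [-1.7998e+02 -7.0000e-02  1.0022e+02] [ 0.7  0.2 -4.9] 44.8
[-0.08  0.06  0.04]
```

View pics/crop8.png

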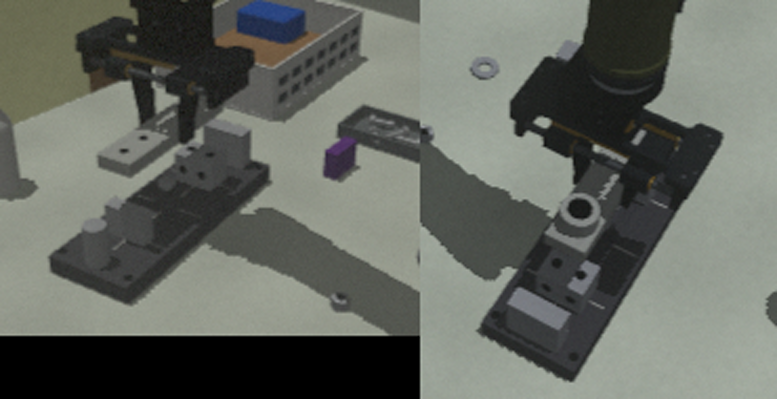

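Bracket hangs level over the blocks, boss at the wide block. I lower it slowly.

>>> step_arm(steps=[0, -1.8, 0.5, 20, 0, 0, 0, 0, 20, 0, 0, 0, 0, 8, 0, 0, 0, 0, 3, 0, 0, 0, 0, 1.5, 0, 0, 0, 0, 0.7, 0, 0, 0, 0, 0, 0, 0, 0, 0, 0, 0])

```text
time_s: 28.08
tool_pos: [0.6189, 0.0027, 0.2508]
tool_rot: [180.0, -0.0, 100.0]
force: [0.4, -0.4, -4.5]
grip_width: 0.0447
grasp_force: 49.9
```

>>> step_arm(steps=[0, 0, 0, 0.5, 0, 0, 0, 0, 0, 0])

```text
time_s: 28.32
tool_pos: [0.6188, 0.0027, 0.25]
tool_rot: [180.0, -0.0, 100.0]
force: [0.5, 0.2, -5.9]
grip_width: 0.0447
grasp_force: 49.9
```

>>> step_arm(steps=[0, 0, 0, 0.5, 0, 0, 0, 0, 0, 0])

```text
time_s: 28.58
tool_pos: [0.6188, 0.0027, 0.2494]
tool_rot: [-180.0, -0.0, 100.0]
force: [0.2, 0.2, -5.6]
grip_width: 0.0444
grasp_force: 49.9
```

>>> step_arm(steps=[0, 2.2, 0, 0, 0, 0, 0, 0, 0, 0, 0, 0, 0, 0, 0, 0, 0, 0, 0.4, 0, 0, 0, 0, 0, 0])

```text
time_s: 29.2
tool_pos: [0.6184, 0.0048, 0.2491]
tool_rot: [180.0, -0.0, 100.0]
force: [-0.0, 0.2, -5.7]
grip_width: 0.0442
grasp_force: 49.9
```

>>> step_arm(steps=[0, 0, 0, 0.4, 0, 0, 0, 0, 0, 0])

```text
time_s: 29.45
tool_pos: [0.6184, 0.0048, 0.2488]
tool_rot: [180.0, -0.0, 100.0]
force: [-0.4, 0.2, -5.5]
grip_width: 0.0444
grasp_force: 49.9
```

>>> step_arm(steps=[0, 0, 0, 0.4, 0, 0, 0, 0, 0, 0])

```text
time_s: 29.7
tool_pos: [0.6184, 0.0047, 0.2488]
tool_rot: [180.0, -0.0, 100.0]
force: [-1.0, -0.5, -1.3]
grip_width: 0.0444
grasp_force: 49.9
```

>>> step_arm(steps=[0, 0, 0, 0.3, 0, 0, 0, 0, 0, 0])

```text
time_s: 29.95
tool_pos: [0.6185, 0.0048, 0.2487]
tool_rot: [180.0, -0.0, 100.0]
force: [-3.3, 1.3, 4.8]
grip_width: 0.0445
grasp_force: 49.9
```

>>> step_arm(steps=[0.6, 0, 0, -0.3, 0, 0.65, 0, 0, 0, 0, 0.7, 0, 0, 0, 0, 0.8, 0, 0, 0, 0, 0.8, 0, 0, -15, 0, 1, 0, 0, -35, 0, 1, 0, 0, -50, 0, 1, -45, -20, -50, 0, 1, -30, -20, 0, 0, 1, 0, 0, 0, 0, 1, 0, 0, 0, 0])

```text
time_s: 31.32
tool_pos: [0.5935, -0.0702, 0.3933]
tool_rot: [179.9, -0.1, 100.1]
force: [0.3, 0.3, -1.2]
grip_width: 0.0871
grasp_force: 0.0
```

```bash
python3 -c "
from h import *
a=shot('w9')['image'][0:240,260:500];b=shot('d9','side')['image'][130:250,200:360]
b=cv2.copyMakeBorder(b,0,120,0,0,cv2.BORDER_CONSTANT)
cv2.imwrite('pics/crop9.png',cv2.resize(np.hstack([a,b]),None,fx=2,fy=2,interpolation=cv2.INTER_CUBIC)[:,:,::-1])"
```

```text
31.375 [593.6 -69.4 392.9] [ 1.7998e+02 -5.0000e-02  1.0013e+02] [-0.1  0.8 -0.6] 87.0
31.425 [593.7 -69.2 392.7] [-1.8000e+02 -4.0000e-02  1.0016e+02] [0.2 0.2 0.3] 87.3
```

View pics/crop9.png

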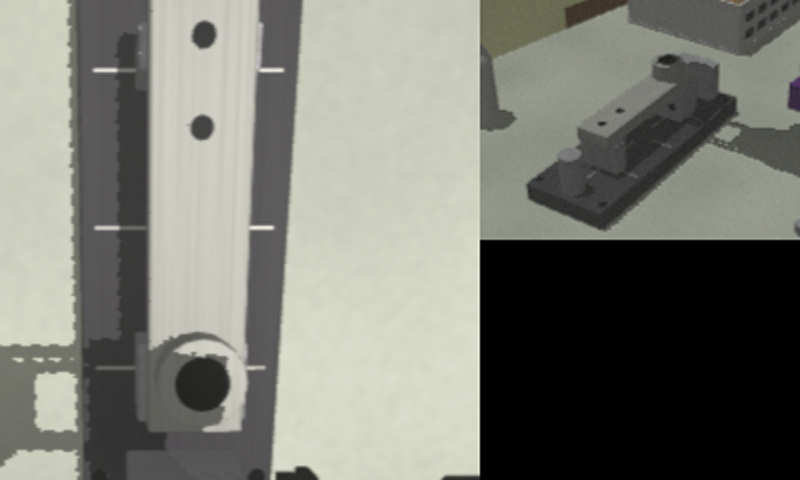

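Bracket lies level and in line with the boss over the wide block. Boss is at (202,384), its end edge runs from (148,430) to (242,431), and the middle line is at row 228.

```bash
python3 - <<'E'
from h import *
c,o=pickle.load(open("w9.pkl","rb"))
f=lambda p:(np.array(p)+.5)/2-.5+[260,0]
u=np.array([.1754,-.9845]);n=np.array([.9845,.1754]);m=np.array([617.4,11.1])
for k,p,z in[("end",[[148,430],[242,431]],.083),("sides",[[148.5,228],[248,228]],.083),("sides2",[[149,30],[258,30]],.083),("bosshole",[[202.5,384]],.105)]:
    d=ray(c,f(p),z)*1000-m;print(k,"along",(d@u).round(1),"across",(d@n).round(1))
E
```

```text
end along [93.9 94.5] across [-21.1  24. ]
sides along [0.7 0.8] across [-22.   21.8]
sides2 along [-77.2 -77.1] across [-22.8  21.8]
bosshole along [66.2] across [1.1]
```

```bash
python3 -c "
from cell import env
print(env.sign_off())"
```

```text
the job is handed in; nothing more can be done
None
```

The job is handed in: both blocks and the jack stand on their crosses, measured within about 2 mm. The bracket lies level across the blocks, centred to about 1 mm and in line to about 1°, boss over the wide block, after about 31 s on the robot's clock.

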